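Uncover the bread roll and hold it up in the tongs

ROBOT

A 6-joint arm with a two-finger parallel gripper is mounted at the origin on a cart in front of the work surface, level with it; the furniture and walls round the work are solid. World frame = base frame: x ahead of the robot, y to its left, z up, the work surface at z = 0. Lengths are in m, angles in degrees, forces in N, time in s.
With the tool pointing down it reaches from about 0.375 to 0.9 m from the base axis. Payload 3.1 kg.
Tool frame: the origin (TCP) lies between the finger pads; the fingertips stand bot.tip_extent ahead of it and the grasp point (between the pads) lies 2 mm behind it (bot.tip_extent is the distance from the TCP to the fingertips, in m); z points along the fingers, y is the direction in which the jaws open and shut (so a half turn about z gives the same grasp; the last joint's range is limited). The gripper opens to 87 mm and grips with 3 to 60 N. Pads are 19 mm wide; open, the fingers measure 117 mm over their backs; the gripper's body (75 mm by 190 mm) begins 51 mm behind the grasp point.
Start: joints at [-73.997, 30.224, 82.088, -0, 67.689, -10.227], TCP at [0.276, -0.561, 0.24] pointing down, gripper open.
Joint ranges: [-176.69, 176.69], [-43.24, 126.21], [12.49, 139.97], [-82, 262], [0, 151.66], [-163.58, 163.58]. Speed limits (degrees/s): [159.86, 159.86, 180, 180, 180, 180].

INTERFACE

Orientations are given as a 3x3 rotation matrix whose columns are the frame's x, y, z axes.
In Python, from rig import bot, imaging, recognise, masks_of, mark_of gives the robot as it stands.
- The arm moves only by the tool send_rows, never from a script. Its argument "plan" is a list that holds one entry, the list of rows, each a list of 5 numbers: the shift along the world's x, y, z normalised to -1 to 1, where 1 is 0.03 m, then the turn about the world's z normalised to -1 to 1, where 1 is 0.1 rad, then the closure, from -1 (fully open) to 1 (shut). A call has 1 to 20 rows; each row shifts and turns the commanded pose from where the row before left it; what a row does not reach is not made up. A row lasts 1/10 s, in which the tool goes at most 50 mm and 8.59 degrees, less where a joint would pass 70% of its speed; a pose out of reach is approached as far as the arm can. A call with a number of a shift or a turn outside -1 to 1 is refused whole. A call with a gripper value outside its range is refused whole. The fingers move at their own pace and stop on an object; the grip force is fixed at half the most. Time passes only in rows, so rows that do not move let the fingers close. It gives the time, the measured TCP pose, the force and the opening at its end, in the units of the state.
- bot.read_state(): the state, without advancing time (a new reading comes with each control period).
- imaging.capture(name): name is "side" or "top" or "wrist"; returns a dict with "img" (480x640x3 uint8, blue, green, red), "mtx" (3x3 intrinsics, pixels), "pose" (4x4, takes a point from camera to world coordinates); the wrist camera has in their place "T_tool_cam" (4x4, takes a point from camera to tool coordinates, whose origin is the TCP and whose axes are the flange's). Camera axes: x right, y down, z forward; pixel columns grow to the right and rows downward; lengths in m; the calibration is good to about 2 mm. A picture is of the moment at which its call begins: read the wrist's pose just before it. There is no depth.
- bot.hand_in(): hands the job in, once; it reports no verdict.
Trained networks look in the newest picture that a camera, given by its name, has taken for a name from the list of things; names that differ only in an ending like _2 or _b are one class to them, and where a whole thing is asked for, a point or a joint stands for the part that bears it (a point fixed in the world has none). Each returns a list of dicts, best first, with "conf" (0 to 1); they miss things now and then, are a little off and sometimes report something else, mostly with a low value. They report only what shows in the picture. A call takes as long as a camera call. They do not tell look-alikes from the thing itself.
- recognise(camera, target): "at" ([x, y, z] in m, in world coordinates, good to about 4 mm: the middle of the surface that is visible of it).
- masks_of(camera, target): "region" (480x640 bool, what is visible of it).
- mark_of(camera, target): "at" ([x, y, z] in m, in world coordinates, good to about 4 mm: a listed point, or the origin of a listed thing).
The state is a dict: "time_s": time; "joint_positions": joint angles; "qvel": joint speeds; "tau": joint torques, N m; "position": TCP position; "tcp_rot": TCP orientation; "force": force on the tool from outside, world axes, zero at the start; "moment": the same for the moment, N m; "opening": opening from 0.0 (shut) to 1.0 (fully open).
Only numpy, scipy, OpenCV 4.12 (cv2) and the standard library are available. Lean on these libraries where they do the work, as an engineer would, in place of code of your own. Each camera call takes 0.05 s, during which the arm holds its last target.

TASK

Lift the steel cloche off the bread roll on the round board and stand it upright on the worktop beside the board. Then pick up the kitchen tongs, close them on the roll and lift it some 15 cm straight up, so that it hangs in the tongs above the board; touch the roll with nothing but the tongs, leave the dish, mug and bowl where they are, and finish while still holding the roll up in the tongs.

Things in the scene. Friction and masses are not known exactly. Their poses are not given: they have to be found in the camera images.
- board: round wooden serving board, 172 mm across and 16 mm thick, fixed to the worktop; origin at the centre of its underside, so its top is 16 mm higher. A 49 mm long paddle handle sticks out along its +x, no higher than the top. The worktop round it is free; on its left (+y) there is room for the cloche before the sink: centre 160 mm from the board's in y, at x = 0.47 m.
- cloche: round steel cloche (dome cover), 116 mm across at its open lower rim, 91 mm high with the knob, 220 g; stands over the roll on the board. Origin at the centre of its open lower rim, z up. The metal dome ends 60 mm above the rim and falls away to 54 mm at 38 mm from the axis and 43 mm at 50 mm from it.
- cloche_knob (a point): on the axis of the dark wooden knob on top of the cloche, 79.5 mm above the rim: the middle of the knob's head, which is 25 mm across from 7 mm below this point to 6 mm above it. The whole knob reaches from 20 mm below (where it meets the dome) to 11 mm above.
- roll: round bread roll with sesame seeds, 50 mm across (widest 10 to 20 mm above its flat underside), 40 mm high, about 45 g, standing near the middle of the board under the cloche. Origin at the centre of its underside.
- roll_center (a point): centre of the roll, half-way up (20 mm above its underside).
- tongs: spring kitchen tongs, steel, black grip panels, teal heads, 230 mm long from hinge pin to tips, 32 mm high lying on their side, 110 g. Origin on the hinge pin at the underside; x along the middle line from hinge to tips, z up. At rest they are sprung open: the cupped heads are about 92 mm apart, and still 58 mm or more while the panels are 42 mm apart or more, fully shut they meet.
- tongs_grip (a point): where to take the tongs: on the middle line, 90 mm from the hinge, half-way up (16 mm above the underside). x to the tips; the arms close along y. The outsides of the grip panels are about 56 mm apart here at rest, 35 to 38 mm with the heads on the roll, 22 mm fully shut. Each panel runs from 45 mm behind to 40 mm ahead of this point and 10 mm up and down.
- tongs_tips (a point): middle point between the two cupped heads, 208 mm from the hinge (118 mm ahead of tongs_grip), 16 mm above the underside; the middle of the roll belongs here when the tongs close. Heads are 44 mm long and up to 32 mm high.
- tongs_left: the arm of the tongs on their +y side; origin on the hinge pin. It turns level about the pin, equally with the other arm. Pressing the panels starts to close the arms at about 4 N a side and takes about 6 N when the heads reach the roll; heads move 2.3 times as far as the panels.
- tongs_right: the arm of the tongs on their -y side; origin on the hinge pin. A light squeeze (panels 3 to 9 mm closer together than at rest) is enough to carry the tongs, with the heads still open wide enough to go down over the roll.
- butter_dish: white lidded butter dish, 92 x 155 x 80 mm, stands farther back than the board; origin at the centre of its underside. Bystander.
- mug: white mug with green inside, 86 x 122 x 96 mm, at the back right; origin at its underside. Bystander.
- bowl: small sugar bowl with dark lozenges, 73 x 91 x 46 mm, at the back left; origin at its underside. Bystander.
There are look-alikes about, which are no part of the job. What is shaped like the cloche but turquoise is not meant.

How it is judged:
By the outcome, as a careful person would: the job done as asked, in the order asked, and still so for the second after the job is handed in, while the arm keeps its last pose, push and grip.
It also fails if it takes over 56 s, if anything falls off the work surface, if the arm or the gripper's body presses on something with over 40 N, if the wrist force passes 120 N, or if a joint passes its speed limit or range.

## Working session

There is one attempt and no reset: what is moved stays moved. The work goes in short steps, Python scripts to look and compute and a tool call to move; the robot and the scene stay as the last step left them, time stands still between calls to the robot, and variables do not carry over. Pictures are saved under pics/ and viewed, and the job is handed in when it is done.

Besides the shell and the picture viewer there is one more tool, called after "Call:" by a JSON object that holds its "method" and its "body", one argument or row to a line. send_rows: Moves the arm, as the interface text tells. Its arguments: {"type":"object","properties":{"plan":{"type":"array"}},"required":["plan"]}

```bash
mkdir -p pics; python3 - <<'E'
from rig import bot, imaging, recognise, masks_of, mark_of
import cv2
s=bot.read_state(); print(s['time_s'],s['position'],s['tcp_rot'],s['opening'],bot.tip_extent)
for c in ['side','top']:
    r=imaging.capture(c); cv2.imwrite(f'pics/{c}0.png',r['img'])
    print(c, r['pose'][:3,3], r['mtx'][0,0])
    for t in ['cloche_knob','tongs_grip','tongs_tips','cloche','board','tongs','roll']:
        print(t,[(round(d['conf'],2),[round(float(v),3) for v in d['at']]) for d in mark_of(c,t)])
print(bot.read_state()['time_s'])
E
```

```text
0.0 [ 0.27607574 -0.55994773  0.23856484] [[ 8.97025788e-01  4.41977773e-01 -6.19483446e-04]
 [ 4.41978049e-01 -8.97023398e-01  2.10438427e-03]
 [ 3.74399929e-04 -2.16148504e-03 -9.99997594e-01]] 1.0025989848024772 0.017
side [-0.47263785 -1.09714779  0.69668962] 559.0451713390136
cloche_knob [(0.83, [0.528, -0.084, 0.099]), (0.58, [0.496, -0.567, 0.08]), (0.27, [0.626, 0.135, 0.001])]
tongs_grip [(0.64, [0.434, -0.324, 0.014])]
tongs_tips [(0.72, [0.471, -0.21, 0.018]), (0.23, [0.662, -0.445, 0.002])]
cloche [(0.84, [0.499, -0.568, -0.003]), (0.8, [0.527, -0.082, 0.016])]
board [(0.56, [0.524, -0.079, 0.002])]
tongs [(0.55, [0.408, -0.411, -0.001])]
roll []
top [0.00526142 0.00160348 1.49604212] 578.2242146174636
cloche_knob [(0.66, [0.495, -0.569, 0.079]), (0.56, [0.522, -0.083, 0.093]), (0.25, [0.406, -0.408, 0.017])]
tongs_grip []
tongs_tips [(0.6, [0.405, -0.408, 0.014])]
cloche [(0.74, [0.527, -0.084, 0.013])]
board []
tongs [(0.61, [0.404, -0.412, 0.016]), (0.5, [0.41, -0.408, -0.004])]
roll []
0.8
```

View pics/side0.png

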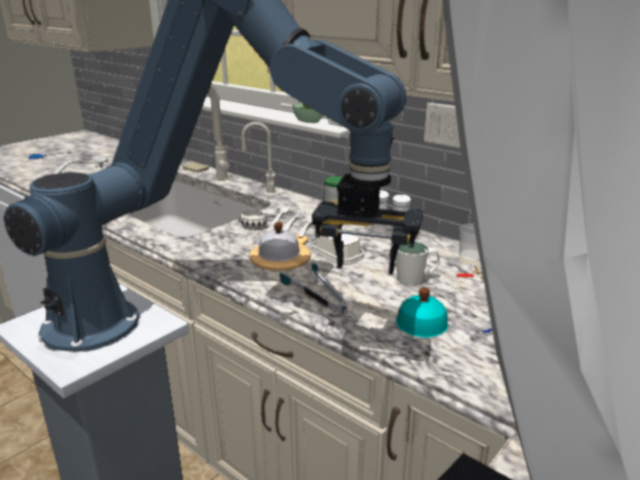

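View pics/top0.png

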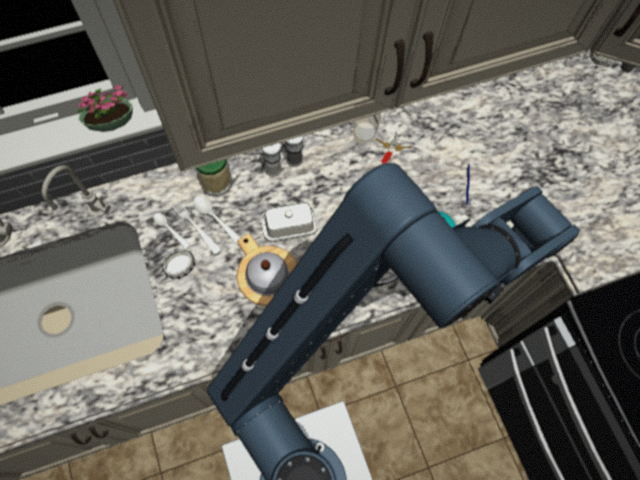

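```bash
python3 - <<'E'
import cv2,numpy as np
a=cv2.imread('pics/side0.png');t=cv2.imread('pics/top0.png')
A=cv2.resize(a[200:360,230:470],None,fx=3.3,fy=3.3,interpolation=2)[:, :800]
cv2.imwrite('pics/crop1.png',A)
E
```

```text
(no output)
```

View pics/crop1.png

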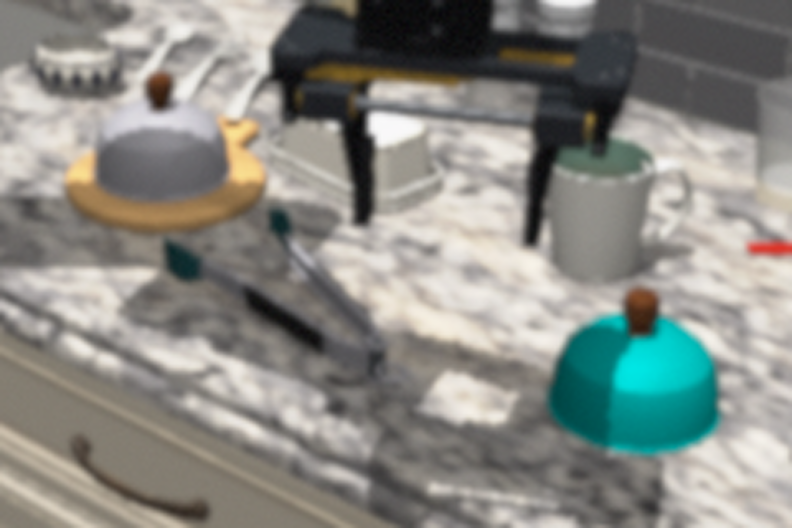

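Two cloche-shaped things show. The grey steel dome on the board at side px (278,245) is the one meant. The turquoise one at (423,312) is the look-alike. The tongs lie from hinge (343,308) to tips (283,280)/(314,268).

Call:
{"method": "send_rows", "body": {
  "plan": [
    [[0.52,0.99,0,0.506,-1],[0.52,0.99,0,0.506,-1],[0.52,0.99,0,0.506,-1],[0.52,0.99,0,0.506,-1],[0.52,0.99,0,0.506,-1],[0.52,0.99,0,0.506,-1],[0.52,0.99,0,0.506,-1],[0.52,0.99,0,0.506,-1],[0.52,0.99,0,0.506,-1],[0.52,0.99,0,0.506,-1],[0.52,0.99,0,0.506,-1],[0.52,0.99,0,0.506,-1],[0.52,0.99,0,0.506,-1],[0.52,0.99,0,0.506,-1],[0.52,0.99,0,0.506,-1],[0.52,0.99,0,0.506,-1],[0,0,0,0,-1],[0,0,0,0,-1]]
  ]
}}

```text
time_s: 2.6
position: [0.5259, -0.0849, 0.2396]
tcp_rot: [[0.297, 0.955, -0.0], [0.955, -0.297, -0.001], [-0.001, -0.0, -1.0]]
force: [0.2, -0.6, -0.9]
opening: 1.003
```

```bash
cat > h.py <<'E'
from rig import bot, imaging, recognise, masks_of, mark_of
import cv2, numpy as np
np.set_printoptions(precision=4,suppress=True)
def st():
    s=bot.read_state(); y=np.array(s['tcp_rot'])[:,1]
    print('t',s['time_s'],'p',np.array(s['position']),'jaw',np.degrees(np.arctan2(y[1],y[0])),'z',np.array(s['tcp_rot'])[:,2],'F',np.array(s['force']),'op',s['opening']); return s
def snap(c,n):
    r=imaging.capture(c); cv2.imwrite(f'pics/{n}.png',r['img']); return r
def mk(c,ts):
    for t in ts: print(c,t,[(round(d['conf'],2),[round(float(v),3) for v in d['at']]) for d in mark_of(c,t)])
E
python3 - <<'E'
from h import *
s=st(); 
for c in ['wrist','side','top']:
    snap(c,c+'1'); mk(c,['cloche_knob','board','tongs_grip','tongs_tips','tongs'])
E
```

```text
t 2.6 p [ 0.5259 -0.0849  0.2396] jaw -17.288952248377402 z [-0.0002 -0.0005 -1.    ] F [ 0.1717 -0.5685 -0.9049] op 1.0028862155009932
wrist cloche_knob [(0.6, [0.527, -0.078, 0.098]), (0.16, [0.525, -0.082, 0.019])]
wrist board []
wrist tongs_grip []
wrist tongs_tips []
wrist tongs []
side cloche_knob [(0.79, [0.528, -0.081, 0.099]), (0.69, [0.494, -0.567, 0.079])]
side board [(0.89, [0.528, -0.084, 0.004])]
side tongs_grip [(0.79, [0.434, -0.324, 0.017])]
side tongs_tips [(0.55, [0.472, -0.215, 0.018])]
side tongs [(0.7, [0.407, -0.411, -0.003])]
top cloche_knob [(0.78, [0.495, -0.566, 0.08]), (0.74, [0.522, -0.081, 0.094])]
top board []
top tongs_grip [(0.7, [0.43, -0.326, 0.018])]
top tongs_tips [(0.71, [0.466, -0.214, 0.015])]
top tongs [(0.82, [0.409, -0.414, -0.003])]
```

View pics/wrist1.png

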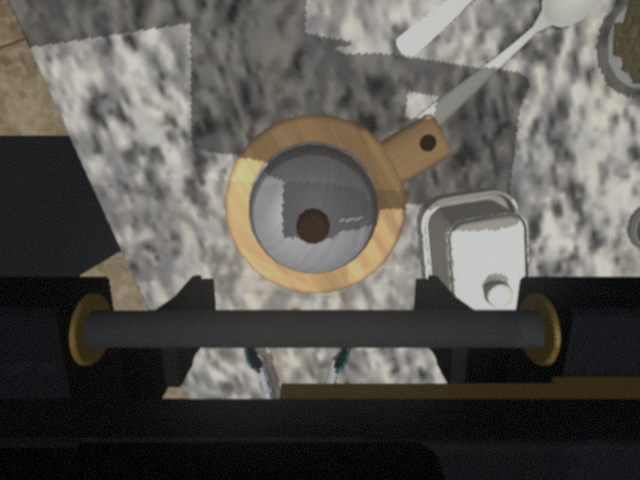

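View pics/top1.png

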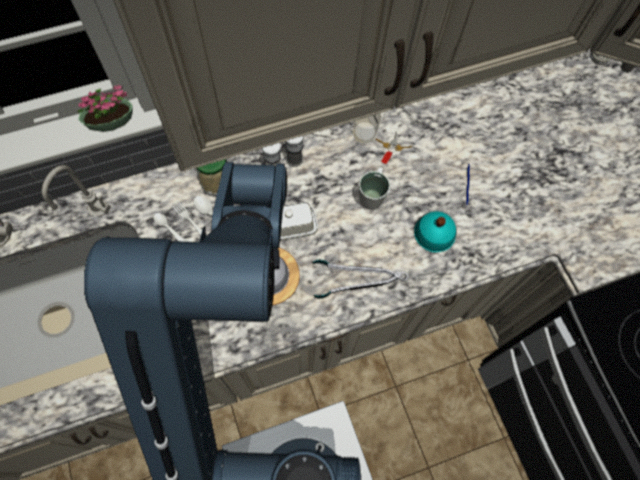

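The wrist view shows the steel cloche's knob at (313,226) and the board round it. The top view shows the tongs clearly: tips (318,278), hinge (397,276).

```bash
python3 - <<'E'
from h import *
s=st(); T=np.eye(4);T[:3,:3]=s['tcp_rot'];T[:3,3]=s['position']
r=imaging.capture('wrist'); P=T@r['T_tool_cam']
def pl(r,P,u,v,z):
    d=P[:3,:3]@np.linalg.solve(r['mtx'],[u,v,1.]); return P[:3,3]+d*(z-P[2,3])/d[2]
g=cv2.cvtColor(r['img'],cv2.COLOR_BGR2HSV)
b=r['img'][195:255,280:345].sum(2)<170
ys,xs=np.nonzero(b);u,v=xs.mean()+280,ys.mean()+195;print(u,v,len(xs))
print('knob',pl(r,P,u,v,.103)); 
hm=((g[...,0]>8)&(g[...,0]<22)&(g[...,1]>90)&(g[...,2]>60)).astype(np.uint8); hm[300:]=0
c=max(cv2.findContours(hm,0,1)[0],key=cv2.contourArea); 
e=c[(c[:,0,0]<375)&(c[:,0,0]>200)]
(cu,cv_),ax,an=cv2.fitEllipse(e); print('board px',cu,cv_,ax,pl(r,P,cu,cv_,.016), pl(r,P,cu+ax[0]/2,cv_,.016)-pl(r,P,cu-ax[0]/2,cv_,.016))
t=imaging.capture('top'); m=masks_of('top','tongs'); print([x['conf'] for x in m])
im=t['img'].copy(); im[m[0]['region']]=(0,0,255)
cv2.imwrite('pics/tm.png',cv2.resize(np.hstack([t['img'][240:320,290:420],im[240:320,290:420]]),None,fx=3,fy=3,interpolation=2))
cv2.imwrite('pics/tb.png',cv2.resize(t['img'][245:310,300:410],None,fx=7,fy=7,interpolation=2))
ys,xs=np.nonzero(m[0]['region'])
for u,v in [(398,276),(318,266),(319,293)]: print(u,v,pl(t,t['pose'],u,v,.016))
E
```

```text
t 3.5 p [ 0.5259 -0.0853  0.2395] jaw -17.375545212276677 z [-0. -0. -1.] F [0.0623 0.251  0.009 ] op 0.9969249716203175
312.36785714285713 225.07738095238096 840
knob [ 0.526 -0.078  0.103]
board px 315.3943176269531 203.00172424316406 (175.54788208007812, 178.61761474609375) [ 0.5288 -0.077   0.016 ] [ 0.1561 -0.0491  0.    ]
[0.63]
398 276 [ 0.404  -0.4143  0.016 ]
318 266 [ 0.5028 -0.2195  0.016 ]
319 293 [ 0.4297 -0.1959  0.016 ]
```

View pics/tb.png

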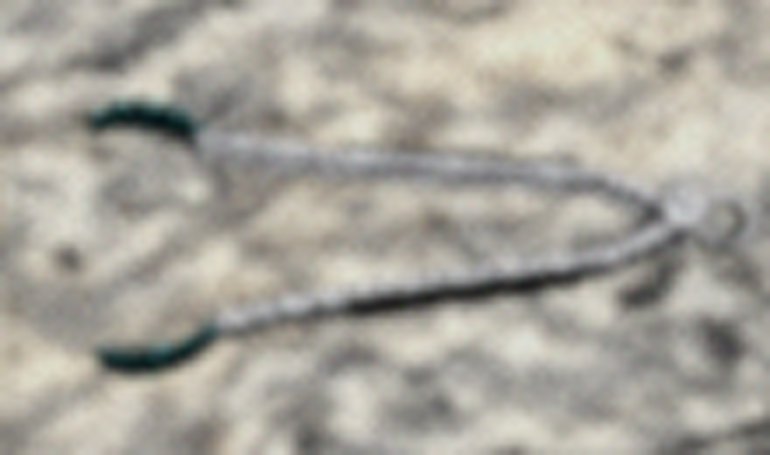

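Call:
{"method": "send_rows", "body": {
  "plan": [
    [[0,0.15,-0.8,0,-1],[0,0,-0.9,0,-1],[0,0,-0.9,0,-1],[0,0,-0.9,0,-1],[0,0,-0.6,0,-1],[0,0,-0.4,0,-1],[0,0,-0.2,0,-1],[0,0,0,0,-1],[0,0,0,0,-0.2],[0,0,0,0,0.3],[0,0,0,0,0.6],[0,0,0,0,1],[0,0,0,0,1],[0,0,0,0,1],[0,0,0,0,1]]
  ]
}}

```text
time_s: 5.15
position: [0.5258, -0.0809, 0.0986]
tcp_rot: [[0.299, 0.954, -0.0], [0.954, -0.299, 0.0], [0.0, -0.0, -1.0]]
force: [-0.2, 0.1, 0.1]
opening: 0.449
```

```bash
python3 - <<'E'
from h import *
st(); snap('side','side2'); snap('wrist','wrist2')
E
```

```text
t 5.15 p [ 0.5258 -0.0809  0.0986] jaw -17.384480111512683 z [-0.  0. -1.] F [-0.1607  0.1071  0.136 ] op 0.4486686314640744
```

View pics/wrist2.png

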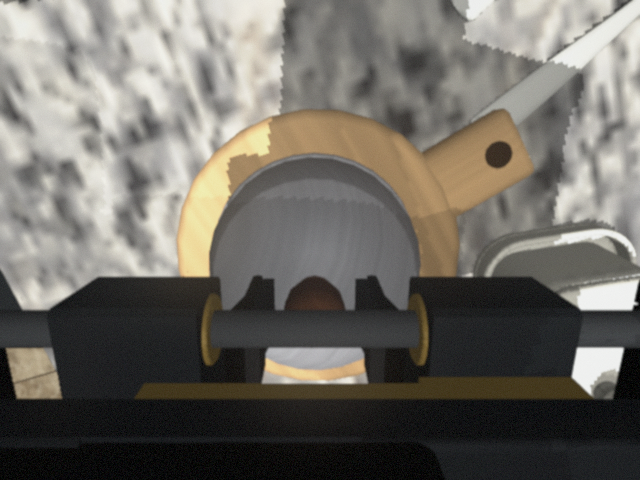

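Knob centred between the jaws (px 315,295); the fingers are still closing.

Call:
{"method": "send_rows", "body": {
  "plan": [
    [[0,0,0,0,1],[0,0,0,0,1],[0,0,0,0,1],[0,0,0,0,1],[0,0,0,0,1]]
  ]
}}

```text
time_s: 5.75
position: [0.5258, -0.0809, 0.0985]
tcp_rot: [[0.299, 0.954, -0.0], [0.954, -0.299, 0.0], [0.0, -0.0, -1.0]]
force: [-0.2, -0.0, -0.3]
opening: 0.27
```

Call:
{"method": "send_rows", "body": {
  "plan": [
    [[0,0,0.2,0,1],[0,0,0.4,0,1],[0,0,0.6,0,1],[0,0,0.7,0,1],[0,0,0.7,0,1],[0,0,0.4,0,1],[0,0,0,0,1]]
  ]
}}

```text
time_s: 6.45
position: [0.527, -0.0813, 0.1907]
tcp_rot: [[0.299, 0.954, 0.004], [0.954, -0.299, -0.002], [-0.0, 0.005, -1.0]]
force: [0.9, -0.5, -2.5]
opening: 0.274
```

```bash
python3 - <<'E'
from h import *
st(); snap('side','side3'); mk('side',['cloche','roll','roll_center','cloche_knob'])
E
```

```text
t 6.45 p [ 0.527  -0.0813  0.1907] jaw -17.378375763590025 z [ 0.0044 -0.0016 -1.    ] F [ 0.8778 -0.4715 -2.4838] op 0.27376679906827794
side cloche [(0.87, [0.53, -0.085, 0.109]), (0.85, [0.498, -0.566, -0.001]), (0.38, [0.526, -0.078, 0.013])]
side roll [(0.58, [0.525, -0.079, 0.014])]
side roll_center [(0.47, [0.524, -0.08, 0.035]), (0.26, [0.66, -0.447, 0.002])]
side cloche_knob [(0.83, [0.497, -0.567, 0.081]), (0.56, [0.527, -0.081, 0.189])]
```

View pics/side3.png

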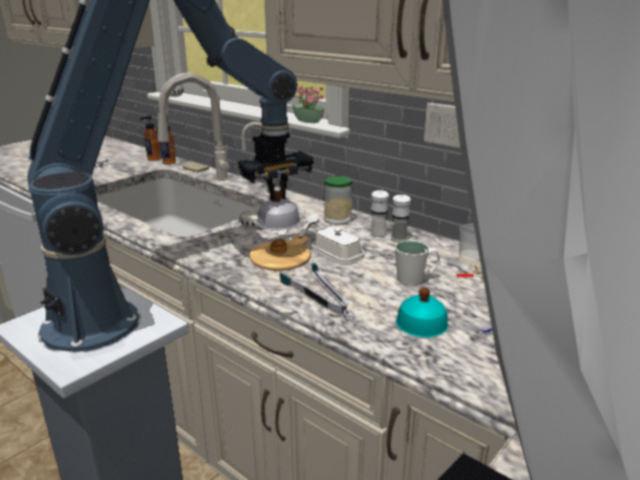

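The cloche hangs in the gripper (side px 278,212) and the roll stays on the board (278,246). Next I set the cloche down at (0.47, 0.08).

Call:
{"method": "send_rows", "body": {
  "plan": [
    [[-0.1,0.27,0,0,1],[-0.2,0.6,0,0,1],[-0.25,0.75,0,0,1],[-0.3,0.8,0,0,1],[-0.3,0.8,0,0,1],[-0.3,0.8,0,0,1],[-0.25,0.7,0,0,1],[-0.15,0.45,0,0,1],[-0.05,0.2,0,0,1],[0,0,0,0,1],[0,0,-0.5,0,1],[0,0,-0.8,0,1],[0,0,-0.8,0,1],[0,0,-0.6,0,1],[0,0,-0.4,0,1],[0,0,-0.2,0,1],[0,0,-0.1,0,1],[0,0,0,0,1],[0,0,0,0,1]]
  ]
}}

```text
time_s: 8.6
position: [0.4695, 0.08, 0.0871]
tcp_rot: [[0.299, 0.954, 0.001], [0.954, -0.299, -0.0], [0.0, 0.001, -1.0]]
force: [-0.4, 0.0, -1.4]
opening: 0.273
```

```bash
python3 - <<'E'
from h import *
st(); snap('side','side4')
E
```

```text
t 8.6 p [0.4695 0.08   0.0871] jaw -17.396010360014344 z [ 0.0014 -0.0001 -1.    ] F [-0.4266  0.0148 -1.4434] op 0.27306869455946164
```

View pics/side4.png

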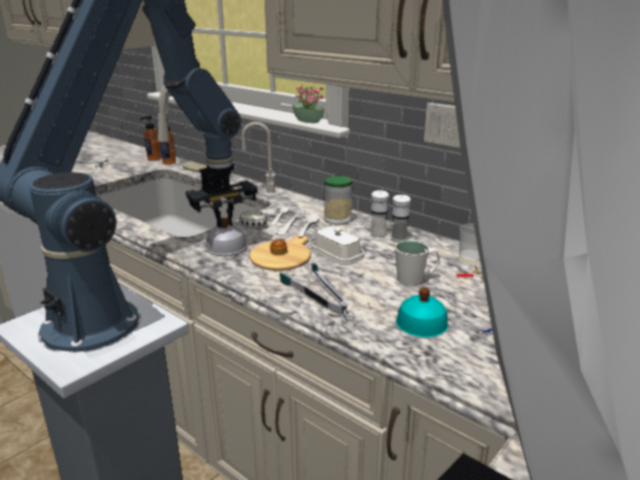

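Call:
{"method": "send_rows", "body": {
  "plan": [
    [[0,0,-0.1,0,1],[0,0,-0.04,0,1],[0,0,0,0,1],[0,0,0,0,1]]
  ]
}}

```text
time_s: 9.05
position: [0.4691, 0.0802, 0.0825]
tcp_rot: [[0.299, 0.954, 0.001], [0.954, -0.299, -0.0], [0.0, 0.001, -1.0]]
force: [0.7, 0.8, -1.0]
opening: 0.265
```

Call:
{"method": "send_rows", "body": {
  "plan": [
    [[0,0,-0.04,0,1],[0,0,0,0,1],[0,0,0,0,1]]
  ]
}}

```text
time_s: 9.35
position: [0.4692, 0.0802, 0.0822]
tcp_rot: [[0.299, 0.954, 0.001], [0.954, -0.299, -0.0], [0.0, 0.001, -1.0]]
force: [-1.4, -0.2, 8.5]
opening: 0.27
```

Contact with the worktop. Release and retreat.

Call:
{"method": "send_rows", "body": {
  "plan": [
    [[0,0,0.03,0,0.3],[0,0,0,0,-0.2],[0,0,0,0,-0.6],[0,0,0,0,-1],[0,0,0,0,-1],[0,0,0,0,-1],[0,0,0,0,-1],[0,0,0.3,0,-1],[0,0,0.7,0,-1],[0,0,1,0,-1],[0,0,1,0,-1],[0,0,1,0,-1],[0,0,0.3,0,-1]]
  ]
}}

```text
time_s: 10.65
position: [0.4705, 0.0802, 0.2144]
tcp_rot: [[0.299, 0.954, 0.007], [0.954, -0.299, -0.0], [0.002, 0.006, -1.0]]
force: [-0.0, 0.0, -0.2]
opening: 0.995
```

```bash
python3 - <<'E'
from h import *
st()
for c in ['side','top']:
    r=snap(c,c+'5'); mk(c,['cloche','roll','roll_center','tongs_grip','tongs_tips','tongs'])
r=imaging.capture('top')
def pl(r,P,u,v,z):
    d=P[:3,:3]@np.linalg.solve(r['mtx'],[u,v,1.]); return P[:3,3]+d*(z-P[2,3])/d[2]
h=pl(r,r['pose'],398.6,275,.032);a=pl(r,r['pose'],320,261.9,.032);b=pl(r,r['pose'],321.4,295.7,.032);m=(a+b)/2
print(h,a,b,m,np.linalg.norm(m-h),np.linalg.norm(a-b),np.degrees(np.arctan2(*(m-h)[[1,0]])))
E
```

```text
t 10.65 p [0.4705 0.0802 0.2144] jaw -17.376086492867234 z [ 0.0067 -0.0004 -1.    ] F [-0.026   0.0314 -0.1979] op 0.9954029194152468
side cloche [(0.82, [0.497, -0.569, 0.001])]
side roll [(0.5, [0.527, -0.079, 0.013]), (0.44, [0.525, -0.083, 0.036])]
side roll_center [(0.54, [0.524, -0.083, 0.036])]
side tongs_grip [(0.82, [0.436, -0.323, 0.014])]
side tongs_tips [(0.71, [0.473, -0.214, 0.018])]
side tongs [(0.84, [0.403, -0.408, -0.004])]
top cloche [(0.91, [0.472, 0.078, -0.0]), (0.56, [0.489, -0.566, -0.0])]
top roll [(0.63, [0.524, -0.084, 0.018])]
top roll_center [(0.53, [0.526, -0.084, 0.041])]
top tongs_grip [(0.78, [0.43, -0.324, 0.017])]
top tongs_tips [(0.8, [0.465, -0.212, 0.014])]
top tongs [(0.67, [0.409, -0.411, -0.005])]
[ 0.4018 -0.4124  0.032 ] [ 0.5067 -0.2262  0.032 ] [ 0.416  -0.1972  0.032 ] [ 0.4614 -0.2117  0.032 ] 0.20939314149196167 0.09524910405846566 73.46965421629956
```

View pics/side5.png

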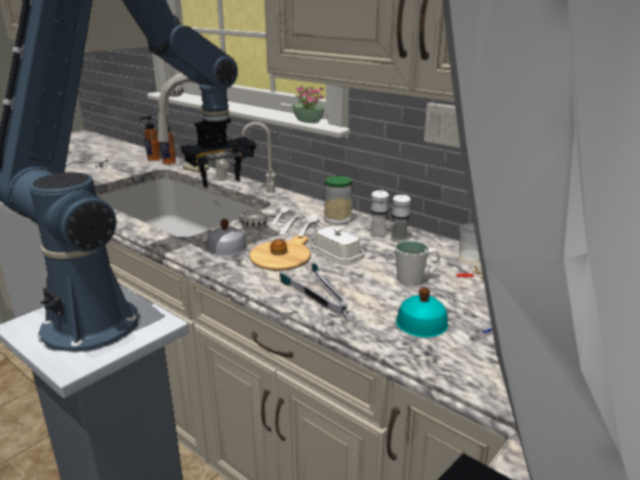

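View pics/top5.png

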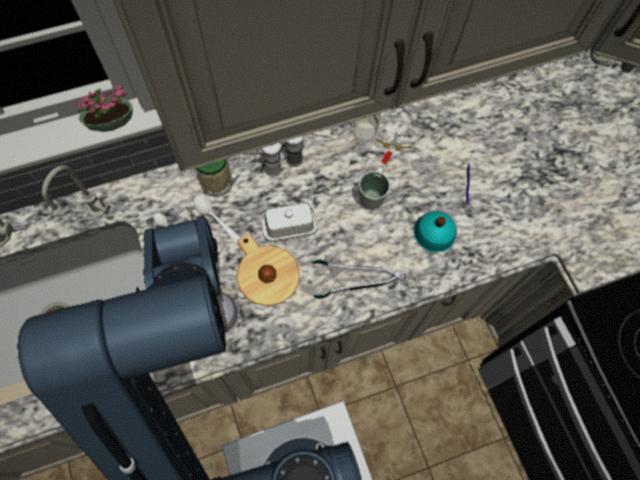

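The cloche stands upright at about (0.472, 0.078), side px (228,238). The roll is at (0.525,-0.083), and the tongs grip is near (0.432,-0.324) at 73°.

Call:
{"method": "send_rows", "body": {
  "plan": [
    [[-0.05,-0.5,0,0,-1],[-0.09,-0.96,0,0,-1],[-0.09,-0.96,0,0,-1],[-0.09,-0.96,0,0,-1],[-0.09,-0.96,0,0,-1],[-0.09,-0.96,0,0,-1],[-0.09,-0.96,0,0,-1],[-0.09,-0.96,0,0,-1],[-0.09,-0.96,0,0,-1],[-0.09,-0.96,0,0,-1],[-0.09,-0.96,0,0,-1],[-0.09,-0.96,0,0,-1],[-0.09,-0.96,0,0,-1],[-0.09,-0.96,0,0,-1],[-0.06,-0.45,0,0,-1],[0,0,0,0,-1],[0,0,0,0,-1]]
  ]
}}

```text
time_s: 13.1
position: [0.4301, -0.3215, 0.2107]
tcp_rot: [[0.299, 0.954, -0.001], [0.954, -0.299, 0.002], [0.001, -0.001, -1.0]]
force: [-0.6, 1.3, 0.2]
opening: 0.997
```

```bash
python3 - <<'E'
from h import *
st()
for c in ['wrist','side','top']:
    r=snap(c,c+'6'); mk(c,['tongs_grip','tongs_tips','tongs','roll_center'])
E
```

```text
t 13.1 p [ 0.4301 -0.3215  0.2107] jaw -17.398328649515207 z [-0.0009  0.0018 -1.    ] F [-0.5637  1.2722  0.1936] op 0.9965641501939141
wrist tongs_grip []
wrist tongs_tips []
wrist tongs [(0.58, [0.408, -0.416, -0.002])]
wrist roll_center []
side tongs_grip [(0.92, [0.434, -0.325, 0.019]), (0.2, [0.469, 0.078, -0.002])]
side tongs_tips [(0.74, [0.473, -0.213, 0.018])]
side tongs [(0.71, [0.406, -0.409, -0.003])]
side roll_center [(0.81, [0.523, -0.083, 0.035])]
top tongs_grip [(0.51, [0.432, -0.325, 0.016])]
top tongs_tips []
top tongs [(0.61, [0.406, -0.413, -0.002])]
top roll_center []
```

View pics/wrist6.png

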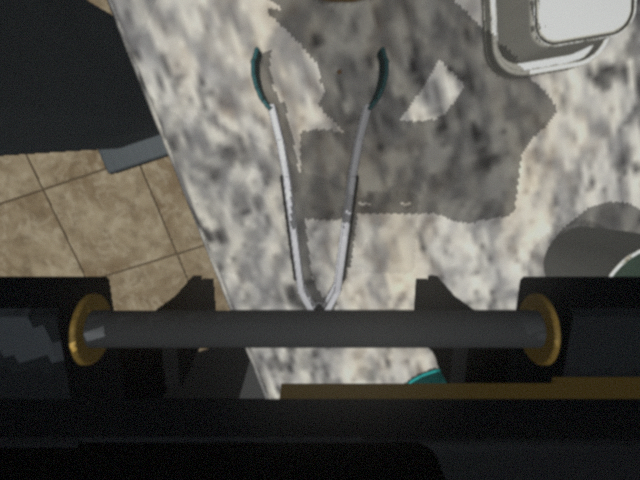

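Wrist view: the tongs lie symmetric about col ~319, arms parallel to the tool axis, with heads at (257,78)/(382,78).

```bash
python3 - <<'E'
from h import *
s=st(); T=np.eye(4);T[:3,:3]=s['tcp_rot'];T[:3,3]=s['position']
r=imaging.capture('wrist'); P=T@r['T_tool_cam']
def pl(u,v,z):
    d=P[:3,:3]@np.linalg.solve(r['mtx'],[u,v,1.]); return P[:3,3]+d*(z-P[2,3])/d[2]
h=pl(319,312,.03)
a=pl(258,78,.03);b=pl(382,78,.03);m=(a+b)/2
print(h,m,np.linalg.norm(a-b),np.linalg.norm(m-h),np.degrees(np.arctan2(*(m-h)[[1,0]])))
print('panel ends',pl(284,177,.026),pl(357,177,.026),(pl(284,177,.026)+pl(357,177,.026))/2)
print('grip from tips',m-np.array([.298,.954,0])*.118)
E
```

```text
t 13.85 p [ 0.4304 -0.3227  0.211 ] jaw -17.388452581996503 z [-0.  0. -1.] F [0.6593 0.6644 0.0097] op 1.0030828659320608
[ 0.4092 -0.4017  0.03  ] [ 0.4676 -0.2168  0.03  ] 0.09472514255228842 0.19389355867320873 72.47719733752761
panel ends [ 0.4171 -0.2801  0.026 ] [ 0.4743 -0.2981  0.026 ] [ 0.4457 -0.2891  0.026 ]
grip from tips [ 0.4324 -0.3294  0.03  ]
```

Call:
{"method": "send_rows", "body": {
  "plan": [
    [[0.1,-0.1,-0.5,0,-1],[0,0,-0.9,0,-1],[0,0,-1,0,-1],[0,0,-1,0,-1],[0,0,-1,0,-1],[0,0,-0.9,0,-1],[0,0,-0.5,0,-1],[0,0,-0.3,0,-1],[0,0,-0.2,0,-1],[0,0,0,0,-1],[0,0,0,0,-0.3],[0,0,0,0,-0.13],[0,0,0,0,-0.13],[0,0,0,0,-0.13],[0,0,0,0,-0.13],[0,0,0,0,-0.13],[0,0,0,0,-0.13],[0,0,0,0,-0.13]]
  ]
}}

```text
time_s: 15.7
position: [0.4335, -0.3255, 0.0224]
tcp_rot: [[0.299, 0.954, 0.0], [0.954, -0.299, 0.0], [0.0, 0.0, -1.0]]
force: [0.7, 2.1, 5.9]
opening: 0.576
```

```bash
python3 - <<'E'
from h import *
st(); snap('wrist','wrist7');snap('side','side7')
E
```

```text
t 15.7 p [ 0.4335 -0.3255  0.0224] jaw -17.38929018026508 z [ 0.0002  0.0001 -1.    ] F [0.7285 2.1028 5.8715] op 0.5756138699052175
```

View pics/wrist7.png

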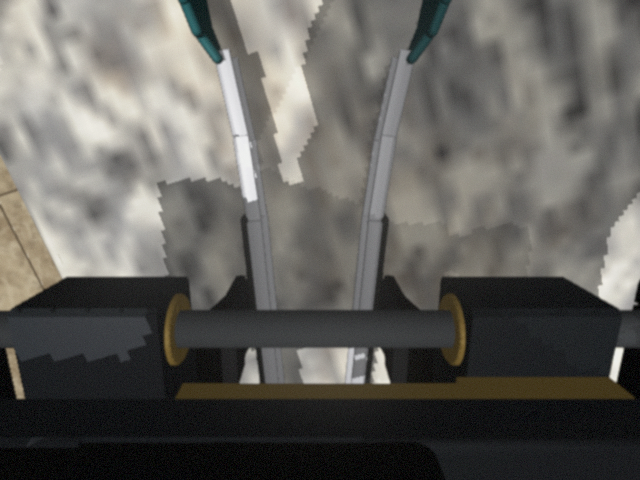

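Tongs held between the pads, panels at about 50 mm opening. Lift a little and check.

Call:
{"method": "send_rows", "body": {
  "plan": [
    [[0,0,0,0,-0.13],[0,0,0.2,0,-0.13],[0,0,0.3,0,-0.13],[0,0,0.5,0,-0.13],[0,0,0.5,0,-0.13],[0,0,0.5,0,-0.13],[0,0,0.3,0,-0.13],[0,0,0,0,-0.13],[0,0,0,0,-0.13]]
  ]
}}

```text
time_s: 16.7
position: [0.4334, -0.3257, 0.091]
tcp_rot: [[0.299, 0.954, -0.0], [0.954, -0.299, -0.0], [-0.0, -0.0, -1.0]]
force: [-0.0, 0.8, -0.9]
opening: 0.568
```

```bash
python3 - <<'E'
from h import *
st(); snap('wrist','wrist8');snap('side','side8'); mk('side',['tongs_grip','tongs_tips','tongs']);mk('top',['tongs_grip','tongs_tips','tongs'])
a=cv2.imread('pics/side8.png'); cv2.imwrite('pics/side8c.png',cv2.resize(a[190:340,230:400],None,fx=4,fy=4,interpolation=2))
E
```

```text
t 16.7 p [ 0.4334 -0.3257  0.091 ] jaw -17.38117095451145 z [-0.     -0.0001 -1.    ] F [-0.0495  0.768  -0.8552] op 0.5679647907857325
side tongs_grip [(0.92, [0.437, -0.326, 0.085])]
side tongs_tips [(0.59, [0.472, -0.217, 0.085])]
side tongs [(0.74, [0.402, -0.409, 0.065]), (0.49, [0.47, 0.078, 0.083])]
top tongs_grip [(0.51, [0.432, -0.325, 0.016])]
top tongs_tips []
top tongs [(0.61, [0.406, -0.413, -0.002])]
```

View pics/side8c.png

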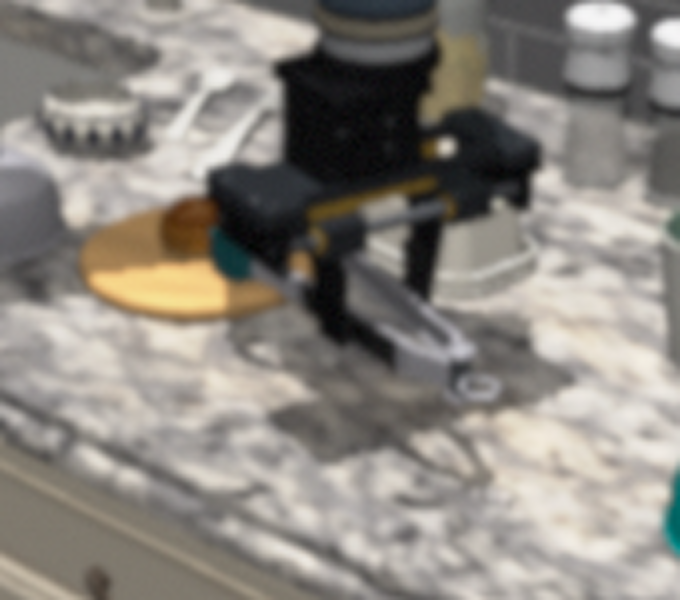

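View pics/wrist8.png

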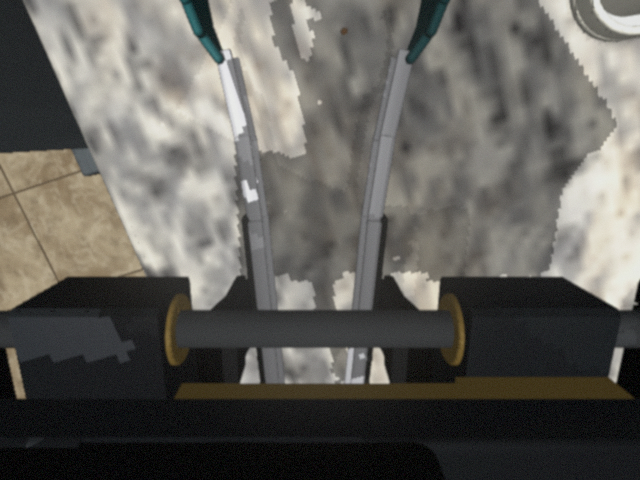

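Tongs hang level without slip (same wrist image before and after the lift). Move so the heads are above the roll.

Call:
{"method": "send_rows", "body": {
  "plan": [
    [[0,0,0.4,0,-0.13],[0.05,0.1,0.6,0,-0.13],[0.15,0.35,0.6,0,-0.13],[0.25,0.6,0.4,0,-0.13],[0.3,0.7,0.2,0,-0.13],[0.3,0.7,0,0,-0.13],[0.3,0.7,0,0,-0.13],[0.25,0.6,0,0,-0.13],[0.15,0.4,0,0,-0.13],[0.1,0.2,0,0,-0.13],[0,0,0,0,-0.13],[0,0,0,0,-0.13],[0,0,0,0,-0.13]]
  ]
}}

```text
time_s: 18.4
position: [0.4888, -0.1961, 0.1571]
tcp_rot: [[0.3, 0.954, 0.0], [0.954, -0.3, -0.0], [-0.0, 0.0, -1.0]]
force: [0.2, -0.2, -0.8]
opening: 0.571
```

```bash
python3 - <<'E'
from h import *
s=st()
for c in ['wrist','side','top']:
    r=snap(c,c+'9'); mk(c,['tongs_grip','tongs_tips','roll_center','butter_dish'])
def crop(n,y0,y1,x0,x1,f): cv2.imwrite(f'pics/{n}c.png',cv2.resize(cv2.imread(f'pics/{n}.png')[y0:y1,x0:x1],None,fx=f,fy=f,interpolation=2))
crop('side9',180,300,220,400,4.4); crop('top9',190,320,210,380,4.5)
E
```

```text
t 18.4 p [ 0.4888 -0.1961  0.1571] jaw -17.43600500757691 z [ 0.0001 -0.0003 -1.    ] F [ 0.2297 -0.1559 -0.7576] op 0.5709551964509607
wrist tongs_grip []
wrist tongs_tips []
wrist roll_center [(0.74, [0.524, -0.082, 0.036])]
wrist butter_dish [(0.78, [0.654, -0.186, 0.003])]
side tongs_grip [(0.83, [0.492, -0.196, 0.152]), (0.46, [0.46, -0.277, 0.147])]
side tongs_tips [(0.89, [0.525, -0.082, 0.152])]
side roll_center [(0.69, [0.523, -0.08, 0.034])]
side butter_dish [(0.64, [0.658, -0.446, 0.001]), (0.58, [0.653, -0.188, -0.004])]
top tongs_grip []
top tongs_tips [(0.87, [0.521, -0.082, 0.15])]
top roll_center [(0.51, [0.525, -0.081, 0.039]), (0.46, [0.461, -0.277, 0.151])]
top butter_dish []
```

View pics/wrist9.png

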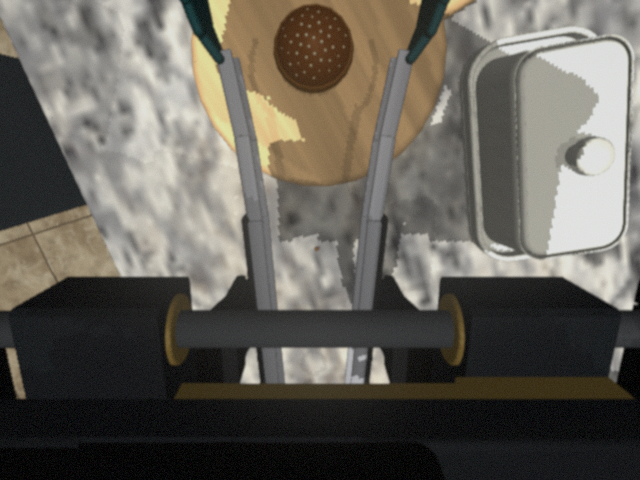

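View pics/side9c.png

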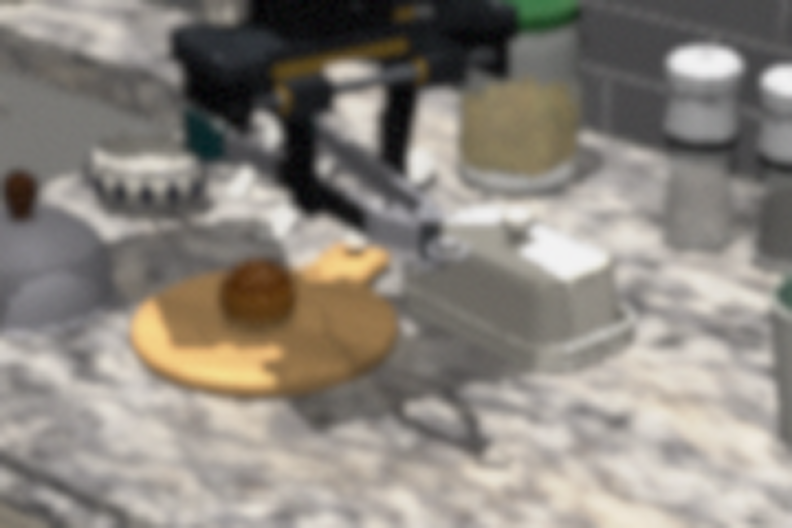

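View pics/top9c.png

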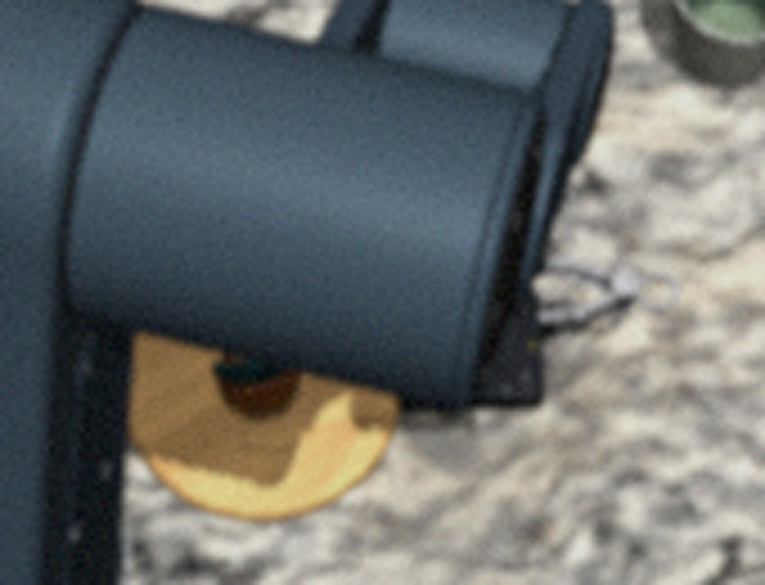

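Roll at wrist px (314,47), midway between the heads; tips (0.523,-0.082) against roll (0.524,-0.082). Descend over it.

Call:
{"method": "send_rows", "body": {
  "plan": [
    [[0,0,-0.3,0,-0.13],[0,0,-0.5,0,-0.13],[0,0,-0.6,0,-0.13],[0,0,-0.6,0,-0.13],[0,0,-0.6,0,-0.13],[0,0,-0.5,0,-0.13],[0,0,-0.4,0,-0.13],[0,0,-0.2,0,-0.13],[0,0,-0.1,0,-0.13],[0,0,0,0,-0.13],[0,0,0,0,-0.13]]
  ]
}}

```text
time_s: 20.25
position: [0.4893, -0.1954, 0.0435]
tcp_rot: [[0.299, 0.954, 0.001], [0.954, -0.299, -0.001], [-0.0, 0.001, -1.0]]
force: [-1.8, -0.0, -0.9]
opening: 0.564
```

```bash
python3 - <<'E'
from h import *
s=st()
for c in ['wrist','side']:
    r=snap(c,c+'10'); mk(c,['tongs_tips','roll_center'])
def crop(n,y0,y1,x0,x1,f): cv2.imwrite(f'pics/{n}c.png',cv2.resize(cv2.imread(f'pics/{n}.png')[y0:y1,x0:x1],None,fx=f,fy=f,interpolation=2))
crop('side10',200,300,220,360,5.5)
E
```

```text
t 20.25 p [ 0.4893 -0.1954  0.0435] jaw -17.380706582399846 z [ 0.0009 -0.0006 -1.    ] F [-1.7901 -0.0242 -0.9494] op 0.5641497656247395
wrist tongs_tips []
wrist roll_center []
side tongs_tips [(0.68, [0.527, -0.082, 0.043])]
side roll_center [(0.57, [0.462, -0.282, 0.018]), (0.49, [0.525, -0.083, 0.035]), (0.46, [0.465, -0.279, 0.036])]
```

View pics/wrist10.png

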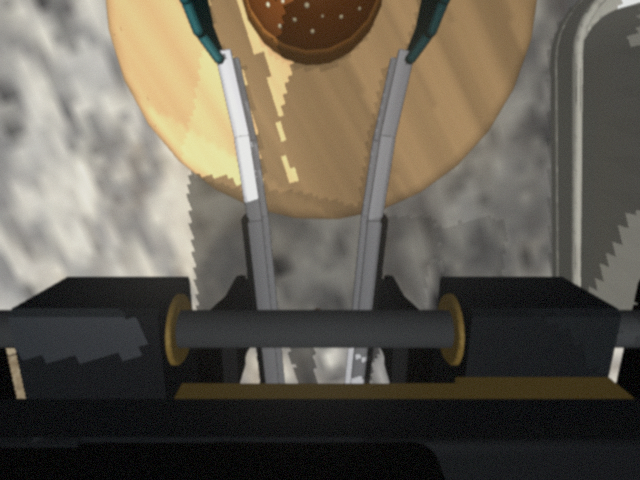

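View pics/side10c.png

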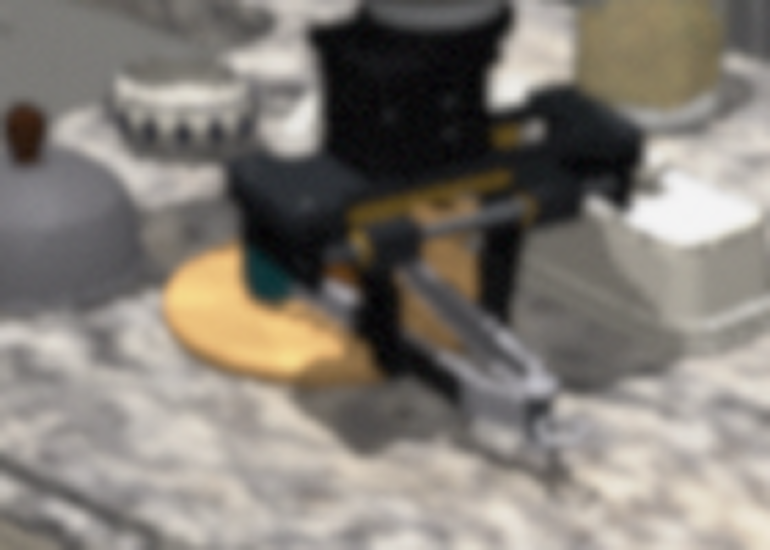

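Heads straddle the roll (wrist px 313,30) just above the board. Close.

Call:
{"method": "send_rows", "body": {
  "plan": [
    [[0,0,-0.03,0,-0.05],[0,0,0,0,0.05],[0,0,0,0,0.12],[0,0,0,0,0.2],[0,0,0,0,0.3],[0,0,0,0,0.4],[0,0,0,0,0.5],[0,0,0,0,0.5],[0,0,0,0,0.5],[0,0,0,0,0.5]]
  ]
}}

```text
time_s: 21.55
position: [0.4889, -0.1952, 0.0422]
tcp_rot: [[0.299, 0.954, -0.0], [0.954, -0.299, -0.0], [-0.0, -0.0, -1.0]]
force: [0.6, -0.2, -0.4]
opening: 0.4
```

```bash
python3 - <<'E'
from h import *
s=st()
snap('wrist','wrist11')
E
```

```text
t 21.55 p [ 0.4889 -0.1952  0.0422] jaw -17.382936209064912 z [-0. -0. -1.] F [ 0.6072 -0.2036 -0.3964] op 0.39958917586031384
```

View pics/wrist11.png

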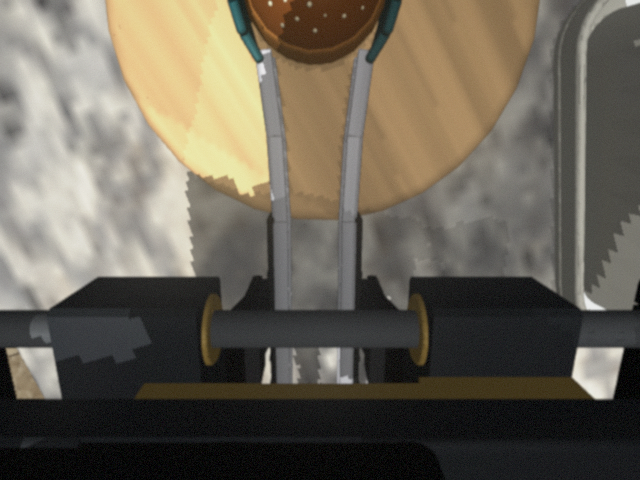

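Heads are on the roll (panel opening 34.8 mm, as expected). Lift 15 cm straight up.

Call:
{"method": "send_rows", "body": {
  "plan": [
    [[0,0,0,0,0.5],[0,0,0.1,0,0.5],[0,0,0.2,0,0.5],[0,0,0.3,0,0.5],[0,0,0.4,0,0.5],[0,0,0.5,0,0.5],[0,0,0.5,0,0.5],[0,0,0.5,0,0.5],[0,0,0.5,0,0.5],[0,0,0.5,0,0.5],[0,0,0.5,0,0.5],[0,0,0.4,0,0.5],[0,0,0.3,0,0.5],[0,0,0.2,0,0.5],[0,0,0.13,0,0.5],[0,0,0,0,0.5],[0,0,0,0,0.5],[0,0,0,0,0.5]]
  ]
}}

```text
time_s: 23.4
position: [0.4886, -0.195, 0.1924]
tcp_rot: [[0.299, 0.954, -0.001], [0.954, -0.299, 0.001], [0.0, -0.001, -1.0]]
force: [-0.1, 0.3, -1.1]
opening: 0.402
```

```bash
python3 - <<'E'
from h import *
s=st()
for c in ['wrist','side','top']:
    snap(c,c+'12'); mk(c,['tongs_tips','roll_center','cloche','butter_dish'])
def crop(n,y0,y1,x0,x1,f): cv2.imwrite(f'pics/{n}c.png',cv2.resize(cv2.imread(f'pics/{n}.png')[y0:y1,x0:x1],None,fx=f,fy=f,interpolation=2))
crop('side12',160,320,200,440,3.3)
E
```

```text
t 23.4 p [ 0.4886 -0.195   0.1924] jaw -17.38445090498899 z [-0.0012  0.0008 -1.    ] F [-0.1473  0.2712 -1.1187] op 0.40222061368332923
wrist tongs_tips [(0.69, [0.657, -0.186, 0.007])]
wrist roll_center []
wrist cloche []
wrist butter_dish [(0.7, [0.657, -0.186, 0.005])]
side tongs_tips [(0.9, [0.524, -0.086, 0.191])]
side roll_center [(0.65, [0.526, -0.083, 0.184])]
side cloche [(0.91, [0.5, -0.564, -0.003]), (0.89, [0.474, 0.08, -0.001])]
side butter_dish [(0.69, [0.627, 0.134, 0.002]), (0.58, [0.654, -0.186, -0.004])]
top tongs_tips []
top roll_center []
top cloche [(0.63, [0.491, -0.567, 0.0]), (0.53, [0.526, -0.081, 0.003])]
top butter_dish []
```

View pics/wrist12.png

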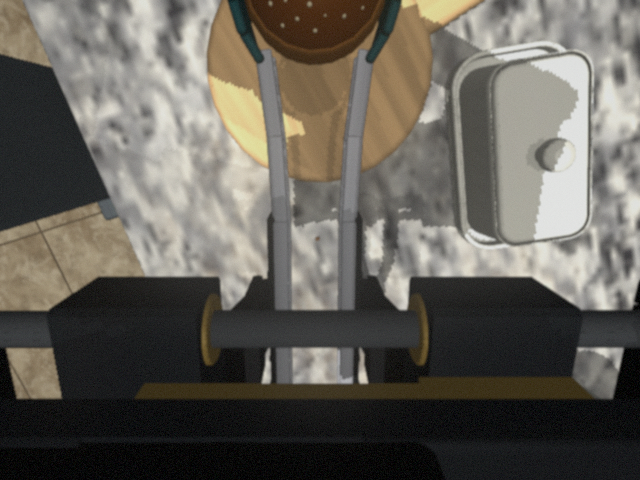

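View pics/side12c.png

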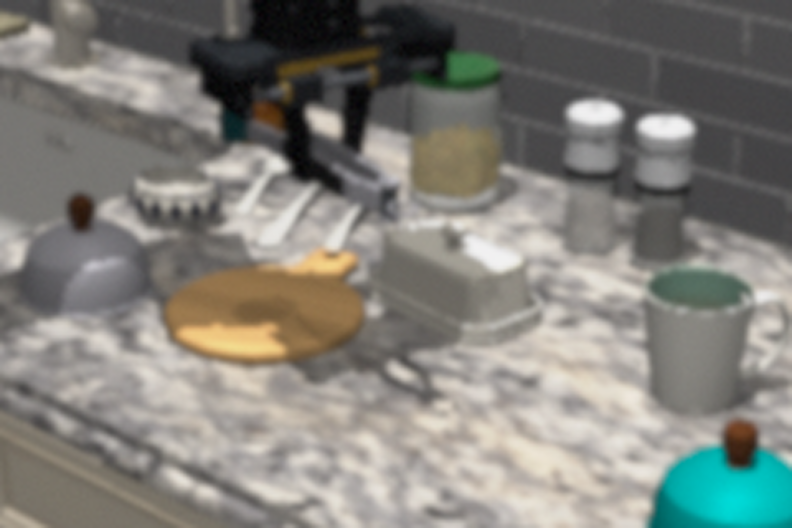

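The roll hangs in the tongs (wrist px 318,25), lifted 0.15 m. The board is empty, the cloche stands upright, and the bystanders look untouched.

```bash
python3 - <<'E'
from h import *
st(); bot.hand_in(); st()
E
```

```text
t 24.15 p [ 0.4889 -0.1952  0.1931] jaw -17.384207101336823 z [-0. -0. -1.] F [ 0.1784 -0.1272 -1.3257] op 0.40301092365229146
the job is handed in; nothing more can be done
the job is handed in; nothing more can be done
```

The job is done and handed in at 24.2 s of the 56 s allowed, with the roll still held up in the tongs above the board.

- **Cloche:** I lifted the steel cloche off by its knob and stood it upright on the worktop. The last side view puts it at about (0.474, 0.080).
- **Tongs and roll:** I picked up the tongs with a light squeeze, lowered the open heads over the roll, closed them and rose 15 cm straight up.
- **Last checks:** The roll centre read z = 0.184 m, against about 0.035 m on the board. Panel opening held at 35 mm, and the grip looked the same in the wrist view before and after the lift. The dish, mug and bowl showed no visible movement.
- **Readings that disagreed:**
  - In the last top view, most of which the arm hid, the network put a cloche on the board. The side and wrist pictures show the board empty.
  - The last wrist and side lookups also mislabelled a few items: the dish as tongs tips, and something at (0.627, 0.134) as the dish.
  - When I first gripped the tongs, the arm read about 6 N of unexplained upward force. It was gone once they were lifted.

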